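# Find the battery housing that rattles and hand it over

### The job

One of the three sealed battery housings has something loose inside. Pick up and shake the red-lidded, then the white-lidded, then the yellow-lidded one, setting each back down upright where it stood before taking the next; then take the one that rattles and present it forward over the green hand-over mat, upright and still, about 10 cm above it, not touching it. Finish while still holding it there, with the two quiet housings back in their places and the other things on the bench left alone.

Things in the scene. Friction and masses are not known exactly. Their poses are not given: they have to be found in the camera images.
- case_red: sealed battery housing, opaque blue box, its top all red lid with a black panel in the middle, 120 (x) x 60 (y) x 66 (z) mm, flat sides; origin at the centre of its underside, x along its long side, z up. Loose on the bench, turned up to 0.45 rad from world x, over 50 mm of free bench to the next; 0.38 to 0.77 kg empty; stays shut. Grip it with 25 to 40 N; squeezed much harder it trembles
- case_white: sealed battery housing, opaque blue box, its top all white lid with a black panel in the middle, 120 (x) x 60 (y) x 66 (z) mm, flat sides; origin at the centre of its underside, x along its long side, z up. Two of the three housings have nothing loose inside; one (any colour, differs each run, weight tells nothing) holds a free steel ball, 0.19 kg, 36 mm across
- case_yellow: sealed battery housing, opaque blue box, its top all yellow lid with a black panel in the middle, 120 (x) x 60 (y) x 66 (z) mm, flat sides; origin at the centre of its underside, x along its long side, z up. The ball rolls 74 mm along x, 14 mm along y of its housing, also when tilted 10 degrees: felt at the wrist as knocks and as a moment shifting by up to 0.13 N m as it changes ends
- mat: green hand-over mat with a yellow border, fixed on the bench beyond the housings, 120 (x) x 160 (y) x 3 mm; origin at the centre of its underside, at bench height
- cell: bystander: loose blue battery cell standing upright, 21 mm across, 65 mm high; origin at the centre of its underside
- jar: bystander: small screw jar with an orange cap, 60 mm across, 75 mm high; origin at the centre of its underside
- driver: bystander: screwdriver lying on the bench, about 200 mm long, along its x; origin under its middle
- nut_tray: bystander: small empty open red tray, 120 (x) x 90 (y) x 30 mm; origin at the centre of its underside

How it is judged:
By the outcome, as a careful person would: the job done as asked, in the order asked, and still so for the second after the job is handed in, while the arm keeps its last pose, push and grip.
It also fails if it takes over 72 s, if anything falls off the work surface, if the arm or the gripper's body presses on something with over 40 N, if the wrist force passes 120 N, or if a joint passes its speed limit or range.

### The arm

A 6-joint arm with a two-finger parallel gripper is mounted at the origin on the work surface. World frame = base frame: x ahead of the robot, y to its left, z up, the work surface at z = 0. Lengths are in mm, angles in degrees, forces in N, time in s.
With the tool pointing down it reaches from about 300 to 875 mm from the base axis. Payload 6.4 kg.
Tool frame: the origin (TCP) lies midway between the tips of the shut fingers; the grasp point (between the pads) lies 19 mm behind it (bot.hold_point_z is the distance from the TCP to the grasp point, in mm); z points along the fingers, y is the line along which they close (so a half turn about z gives the same grasp; the last joint's range is limited). The gripper opens to 85 mm and grips with 20 to 120 N. Pads are 22 mm wide; open, the fingers measure 114 mm over their backs; the gripper's body (76 mm by 85 mm) begins 54 mm behind the grasp point. The pads swing forward as they close: fully open they stand 13 mm farther back than shut.
Start: joints at [57.68, 10.359, 92.074, -0, 77.567, -11.82], TCP at [201.363, 538.604, 231.288] pointing down, gripper open.
Joint ranges: [-171.53, 171.53], [-51.25, 118.39], [17.06, 147.69], [-65.23, 245.23], [0, 150.52], [-178.68, 178.68]. Speed limits (degrees/s): [147.25, 147.25, 172.46, 180, 180, 180].

### API

Orientations are given as a 3x3 rotation matrix whose columns are the frame's x, y, z axes.
In Python, from cell import bot gives the robot as it stands.
- The arm moves only by the tool drive_tool, never from a script. Its argument "rows" is a list of rows, each an object with "hand": the opening, from -1 (shut) to 1 (fully open); "xyz": the shift along the tool's x, y, z in a scale on which 1.0 is 60 cm, a list of three; "spin": the turn about the tool's z in normalised numbers (1 is 2 pi rad). In form: [{"hand": hand, "xyz": [tx, ty, tz], "spin": spin}, ...]. A call has 1 to 5 rows; each row is the pose to reach, as a shift and turn from the pose commanded when the call began, along the tool's axes at that moment; what a row does not reach only later rows make up. A row lasts 1/10 s, in which the tool goes at most 50 mm and 8.59 degrees, less where a joint would pass 70% of its speed; a pose out of reach is approached as far as the arm can. A call with a gripper value outside its range is refused whole. The fingers move at their own pace and stop on an object; "force" is the grip in N (left out, the last holds). Time passes only in rows, so rows that repeat a pose let the fingers close. It gives the time, the measured TCP pose, the force, the opening and the grip force at its end, in the units of the state.
- bot.read_state(): the state, without advancing time (a new reading comes with each control period).
- bot.capture(name): name is "side" or "top"; returns a dict with "img" (400x640x3 uint8, red, green, blue), "fx", "fy", "cx", "cy" (pixels), "rvec" (rotation vector, rad) and "tvec" (3), from world to camera coordinates, as OpenCV has them. Camera axes: x right, y down, z forward; pixel columns grow to the right and rows downward; lengths in mm; the calibration is good to about 2 mm. A picture is of the moment at which its call begins. There is no depth.
- bot.finish_job(): hands the job in; it is judged then, once.
Trained networks look in the newest picture that a camera, given by its name, has taken for a name from the list of things; names that differ only in an ending like _2 or _b are one class to them, and where a whole thing is asked for, a point or a joint stands for the part that bears it (a point fixed in the world has none). Each returns a list of dicts, best first, with "score" (0 to 1); they miss things now and then, are a little off and sometimes report something else, mostly with a low value. They report only what shows in the picture. A call takes as long as a camera call.
- bot.outline_of(camera, target): "mask" (400x640 bool, what is visible of it).
- bot.pinpoint(camera, target): "location" ([x, y, z] in mm, in world coordinates, good to about 4 mm: a listed point, or the origin of a listed thing).
The state is a dict: "time": time; "joints": joint angles; "joint_vel": joint speeds; "joint_torque": joint torques, N m; "eef_pos": TCP position; "ee_rot": TCP orientation; "contact_force": force on the tool from outside, world axes, zero at the start; "ft_torque": the same for the moment, N m; "width": opening from 0.0 (shut) to 1.0 (fully open); "gripper_force": force on a finger pad.
Only numpy, scipy, OpenCV 4.12 (cv2) and the standard library are available. Lean on these libraries where they do the work, as an engineer would, in place of code of your own. Each camera call takes 0.05 s, during which the arm holds its last target. There are 200 camera calls.

## Working session

There is one attempt and no reset: what is moved stays moved. The work goes in short steps, Python scripts to look and compute and a tool call to move; the robot and the scene stay as the last step left them, time stands still between calls to the robot, and variables do not carry over. Pictures are saved under pics/ and viewed, at most 10 in all, crops included, and the job is handed in when it is done.

Besides the shell and the picture viewer there is one more tool, called in YAML: its name, and indented under it one key for each argument. drive_tool: Moves the arm, as the interface text tells. Its arguments: {"type":"object","properties":{"rows":{"type":"array"},"force":{"type":"number"}},"required":["rows"]}

```bash
mkdir -p pics; ls
python3 - <<'E'
from cell import bot
import cv2,numpy as np
for c in ("top","side"):
    d=bot.capture(c); cv2.imwrite(f"pics/{c}0.png",d["img"][:,:,::-1])
    for n in ("case_red","case_white","case_yellow","mat","cell","jar","driver","nut_tray"):
        print(c,n,[(np.round(r["location"]),round(r["score"],2)) for r in bot.pinpoint(c,n)[:2]])
print(bot.read_state())
E
```

```text
pics
top case_red [(array([435.,  -4.,  -3.]), 0.8)]
top case_white [(array([ 477., -253.,   -5.]), 0.69)]
top case_yellow [(array([439., 214.,   1.]), 0.64)]
top mat [(array([667., -50.,   1.]), 0.91)]
top cell [(array([ 648., -380.,   -1.]), 0.49)]
top jar [(array([604., 377.,   4.]), 0.65)]
top driver [(array([391., 415.,  -1.]), 0.9)]
top nut_tray [(array([663., -52.,   2.]), 0.68), (array([ 417., -432.,    1.]), 0.66)]
side case_red [(array([435.,  -7.,   2.]), 0.73)]
side case_white [(array([ 477., -240.,   -0.]), 0.83), (array([672., -50.,  -0.]), 0.48)]
side case_yellow [(array([438., 212.,  -0.]), 0.89), (array([434.,  -5.,   1.]), 0.51)]
side mat [(array([666., -48.,  -1.]), 0.81)]
side cell [(array([ 642., -378.,   -1.]), 0.86)]
side jar [(array([604., 373.,   0.]), 0.78), (array([434.,  -6.,   2.]), 0.58)]
side driver []
side nut_tray [(array([ 415., -432.,    2.]), 0.73)]
{'time': 0.9, 'joints': array([ 5.76803305e+01,  1.03595641e+01,  9.20735785e+01,  1.41079770e-03,
        7.75679631e+01, -1.18201477e+01]), 'joint_vel': array([-0.05479247, -0.10902179,  0.06726363, -0.01013835, -0.03760873,
       -0.03544716]), 'joint_torque': array([-5.54782018e-04, -4.44825447e+01, -3.51690388e+01, -9.87583434e-06,
        5.33173570e-04,  1.85182796e-05]), 'eef_pos': array([201.35017362, 538.61101968, 231.28991644]), 'ee_rot': array([[-9.36673255e-01,  3.50204529e-01, -3.06374429e-05],
       [ 3.50204529e-01,  9.36673256e-01, -3.45153004e-06],
       [ 2.74885319e-05, -1.39623271e-05, -1.00000000e+00]]), 'contact_force': array([-0.13198957, -0.53474211,  0.37991519]), 'ft_torque': array([-0.03056889, -0.03226771, -0.03845488]), 'gripper_force': 0.0, 'width': 0.99895491378306}
```

View pics/top0.png

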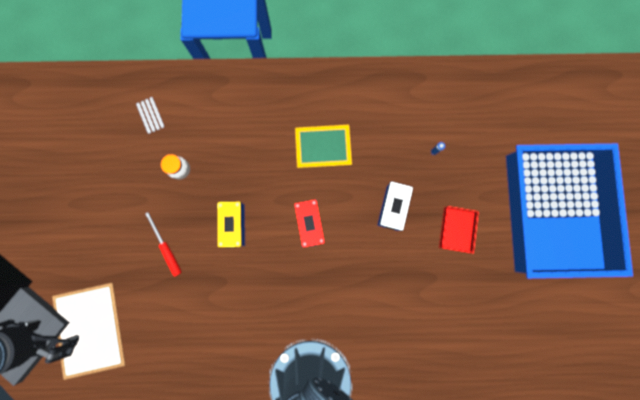

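```bash
cat > h.py <<'E'
from cell import bot
import cv2,numpy as np
def ray2plane(d,uv,z):
    R=cv2.Rodrigues(np.array(d["rvec"],float))[0]; t=np.array(d["tvec"],float).ravel()
    n=np.c_[(uv[:,0]-d["cx"])/d["fx"],(uv[:,1]-d["cy"])/d["fy"],np.ones(len(uv))]
    C=-R.T@t; w=n@R
    return C+w*((z-C[2])/w[:,2])[:,None]
def lidmask(d,name):
    hsv=cv2.cvtColor(d["img"],cv2.COLOR_RGB2HSV).astype(int); H,S,V=hsv[...,0],hsv[...,1],hsv[...,2]
    return {"case_red":((H<8)|(H>172))&(S>130)&(V>70),"case_yellow":(H>20)&(H<35)&(S>110)&(V>90),"case_white":(S<45)&(V>150)}[name]
def lid(cam,name,approx,z=66,d=None):
    d=d or bot.capture(cam); m=lidmask(d,name).astype(np.uint8)
    n,L,st,cen=cv2.connectedComponentsWithStats(m)
    best=None
    for i in range(1,n):
        if st[i,4]<150: continue
        c=max(cv2.findContours((L==i).astype(np.uint8),cv2.RETR_EXTERNAL,cv2.CHAIN_APPROX_NONE)[0],key=len)[:,0].astype(float)
        P=ray2plane(d,c,z)[:,:2]
        (cx,cy),(w,h),a=cv2.minAreaRect(P.astype(np.float32))
        if w<h: w,h,a=h,w,a+90
        a=(a+90)%180-90
        e=np.hypot(cx-approx[0],cy-approx[1])
        if best is None or e<best[0]: best=(e,cx,cy,a,w,h)
    return best
E
python3 - <<'E'
from h import *
A={"case_red":(435,-5),"case_white":(477,-246),"case_yellow":(438,213)}
for c in ("top","side"):
    d=bot.capture(c)
    for n in A: print(c,n,np.round(lid(c,n,A[n],d=d),1))
E
```

```text
top case_red [  3.3 437.8  -3.3   9.9 128.2  67.3]
top case_white [   4.9  481.3 -243.7  -15.8  126.7   66.1]
top case_yellow [  1.6 439.1 214.1   0.8 126.5  65. ]
side case_red [  3.  434.9  -8.    9.4 128.9  77.5]
side case_white [   4.1  477.6 -250.1  -16.1  123.1   71.5]
side case_yellow [  6.8 435.1 206.9   1.1 122.2  74.1]
```

The top view shows the housings at red (310,222), white (396,206) and yellow (229,224). The mat is at (323,146), with the other items well clear. The networks' positions and my lid fits agree to a few mm. I'll go to red first.

The manual's scale: shifts go in shares of 60 cm and turns go in shares of 2 pi rad. Converting my numbers, -0.18 m is -0.3, -0.172 m is -0.2867, -0.53 rad is -0.0844.

drive_tool:
  rows:
    - {"hand":1,"xyz":[-0.0583,-0.06,0],"spin":-0.0159}
    - {"hand":1,"xyz":[-0.115,-0.12,0],"spin":-0.0318}
    - {"hand":1,"xyz":[-0.1733,-0.18,0],"spin":-0.0477}
    - {"hand":1,"xyz":[-0.23,-0.24,0],"spin":-0.0637}
    - {"hand":1,"xyz":[-0.2867,-0.3,0],"spin":-0.0844}
  force: 32

```text
time: 1.5
eef_pos: [298.2, 312.5, 231.5]
ee_rot: [[-0.987, -0.163, 0.001], [-0.163, 0.987, 0.0], [-0.001, -0.0, -1.0]]
contact_force: [0.2, -0.2, -0.2]
width: 1.002
gripper_force: 0.0
```

```bash
cat >> h.py <<'E'
T={"red":(436,-5,9.7),"white":(478.5,-246,-16),"yellow":(438.5,212.5,1)}
def to(x,y,a,z):
    s=bot.read_state(); R=np.array(s["ee_rot"]); p=np.array(s["eef_pos"])
    # tool x yaw target = a+180 ; spin about tool z (down) is clockwise
    yaw=np.degrees(np.arctan2(R[1,0],R[0,0])); dz=(a+180-yaw+90)%180-90
    print("t",round(s["time"],2),"pos",np.round(p,1),"yaw",round(yaw,1),"shift",np.round(R.T@(np.array([x,y,z])-p)/1000,4),"spin",round(-np.radians(dz),3))
    return s
def ft():
    s=bot.read_state(); R=np.array(s["ee_rot"])
    print("t",round(s["time"],2),"F",np.round(R.T@s["contact_force"],2),"M tool",np.round(R.T@s["ft_torque"],3),"grip",round(s["gripper_force"],1),"w",round(s["width"],3),"pos",np.round(s["eef_pos"],1))
E
python3 -c "
from h import *
to(*T['red'],231)"
```

```text
t 1.5 pos [298.2 312.5 231.5] yaw -170.6 shift [-0.0842 -0.3357  0.0006] spin -0.006
```

Scaled: -0.225 m is -0.375, -0.18 m is -0.3.

drive_tool:
  rows:
    - {"hand":1,"xyz":[-0.0183,-0.075,0],"spin":0}
    - {"hand":1,"xyz":[-0.0367,-0.15,0],"spin":0}
    - {"hand":1,"xyz":[-0.055,-0.225,0],"spin":0}
    - {"hand":1,"xyz":[-0.0733,-0.3,0],"spin":0}
    - {"hand":1,"xyz":[-0.0933,-0.375,0],"spin":0}

```text
time: 2.0
eef_pos: [389.2, 99.3, 231.8]
ee_rot: [[-0.987, -0.158, 0.001], [-0.158, 0.987, 0.0], [-0.001, -0.0, -1.0]]
contact_force: [1.4, 0.3, -0.0]
width: 0.998
gripper_force: 0.0
```

Scaled: 0.12 m is 0.2, -0.108 m is -0.18.

drive_tool:
  rows:
    - {"hand":1,"xyz":[-0.0217,-0.075,0.0333],"spin":0}
    - {"hand":1,"xyz":[-0.0367,-0.1333,0.0667],"spin":0}
    - {"hand":1,"xyz":[-0.045,-0.18,0.1],"spin":0}
    - {"hand":1,"xyz":[-0.045,-0.18,0.15],"spin":0}
    - {"hand":1,"xyz":[-0.045,-0.18,0.2],"spin":0}

```text
time: 2.5
eef_pos: [433.2, -2.6, 110.8]
ee_rot: [[-0.988, -0.156, 0.001], [-0.156, 0.988, -0.0], [-0.001, -0.001, -1.0]]
contact_force: [0.4, -0.5, -0.0]
width: 0.997
gripper_force: 0.0
```

drive_tool:
  rows:
    - {"hand":1,"xyz":[0,0,0],"spin":0}
    - {"hand":1,"xyz":[0,0,0],"spin":0}

```text
time: 2.7
eef_pos: [432.4, -1.2, 111.6]
ee_rot: [[-0.987, -0.159, -0.001], [-0.159, 0.987, 0.0], [0.001, 0.0, -1.0]]
contact_force: [-0.3, 0.0, 0.3]
width: 1.004
gripper_force: 0.0
```

```bash
python3 -c "
from h import *
to(*T['red'],12);ft()
d=bot.capture('side');cv2.imwrite('pics/side1.png',d['img'][:,:,::-1])"
```

```text
t 2.7 pos [432.4  -1.2 111.6] yaw -170.9 shift [-0.0031 -0.0043  0.0996] spin -0.01
t 2.7 F [ 0.3   0.06 -0.32] M tool [-0.013  0.022  0.031] grip 0.0 w 1.004 pos [432.4  -1.2 111.6]
```

View pics/side1.png

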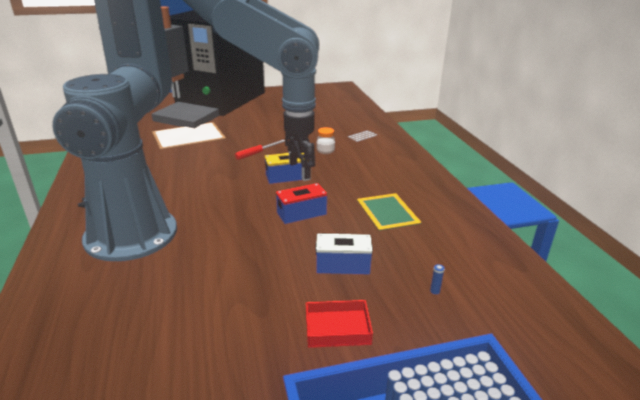

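The side view shows the open gripper at (301,165), just above the red lid at (302,193), and the bench undisturbed. I'll descend and grip.

Scaled: 0.1 m is 0.1667, 0.09 m is 0.15, -0.01 rad is -0.0016.

drive_tool:
  rows:
    - {"hand":1,"xyz":[-0.005,-0.0067,0.0333],"spin":-0.0016}
    - {"hand":1,"xyz":[-0.005,-0.0067,0.075],"spin":-0.0016}
    - {"hand":1,"xyz":[-0.005,-0.0067,0.1167],"spin":-0.0016}
    - {"hand":1,"xyz":[-0.005,-0.0067,0.15],"spin":-0.0016}
    - {"hand":1,"xyz":[-0.005,-0.0067,0.1667],"spin":-0.0016}

```text
time: 3.25
eef_pos: [436.9, -4.7, 11.6]
ee_rot: [[-0.986, -0.169, 0.001], [-0.169, 0.986, -0.0], [-0.001, -0.001, -1.0]]
contact_force: [-0.1, 0.3, 0.1]
width: 1.003
gripper_force: 0.0
```

drive_tool:
  rows:
    - {"hand":1,"xyz":[0,0,0],"spin":0}
    - {"hand":-1,"xyz":[0,0,0],"spin":0}
    - {"hand":-1,"xyz":[0,0,0],"spin":0}
    - {"hand":-1,"xyz":[0,0,0],"spin":0}
    - {"hand":-1,"xyz":[0,0,0],"spin":0}
  force: 32

```text
time: 3.75
eef_pos: [437.4, -4.8, 12.9]
ee_rot: [[-0.986, -0.169, 0.003], [-0.169, 0.986, -0.0], [-0.002, -0.001, -1.0]]
contact_force: [-0.3, 1.4, 5.6]
width: 0.703
gripper_force: 26.6
```

drive_tool:
  rows:
    - {"hand":-1,"xyz":[0,0,0],"spin":0}
    - {"hand":-1,"xyz":[0,0,0],"spin":0}
    - {"hand":-1,"xyz":[0,0,0],"spin":0}
    - {"hand":-1,"xyz":[0,0,0],"spin":0}

```text
time: 4.15
eef_pos: [437.4, -4.8, 12.9]
ee_rot: [[-0.986, -0.169, 0.003], [-0.169, 0.986, -0.0], [-0.003, -0.001, -1.0]]
contact_force: [-1.3, 1.4, 5.4]
width: 0.699
gripper_force: 26.6
```

```bash
python3 -c "
from h import *
to(*T['red'],12);ft()"
```

```text
t 4.15 pos [437.4  -4.8  12.9] yaw -170.3 shift [0.0014 0.0001 0.0009] spin 0.0
t 4.15 F [ 1.07  1.62 -5.42] M tool [-0.473  0.119 -0.137] grip 26.6 w 0.699 pos [437.4  -4.8  12.9]
```

Scaled: -0.12 m is -0.2, -0.08 m is -0.1333.

drive_tool:
  rows:
    - {"hand":-1,"xyz":[0,0,-0.0083],"spin":0}
    - {"hand":-1,"xyz":[0,0,-0.0333],"spin":0}
    - {"hand":-1,"xyz":[0,0,-0.0833],"spin":0}
    - {"hand":-1,"xyz":[0,0,-0.1333],"spin":0}
    - {"hand":-1,"xyz":[0,0,-0.2],"spin":0}
  force: 36

```text
time: 4.65
eef_pos: [433.9, -4.2, 131.2]
ee_rot: [[-0.986, -0.168, -0.004], [-0.168, 0.986, 0.001], [0.004, 0.002, -1.0]]
contact_force: [1.5, 0.3, -6.9]
width: 0.697
gripper_force: 33.4
```

Scaled: 0.06 m is 0.1, -0.04 m is -0.0667.

drive_tool:
  rows:
    - {"hand":-1,"xyz":[0.05,0,0],"spin":0}
    - {"hand":-1,"xyz":[0.1,0,0],"spin":0}
    - {"hand":-1,"xyz":[0.05,0,0],"spin":0}
    - {"hand":-1,"xyz":[0,0,0],"spin":0}
    - {"hand":-1,"xyz":[-0.0667,0,0],"spin":0}

```text
time: 5.15
eef_pos: [474.8, 2.2, 131.5]
ee_rot: [[-0.986, -0.168, -0.001], [-0.168, 0.986, -0.0], [0.001, -0.0, -1.0]]
contact_force: [0.2, -0.5, -5.6]
width: 0.698
gripper_force: 34.6
```

Scaled: 0.08 m is 0.1333, 0.04 m is 0.0667.

drive_tool:
  rows:
    - {"hand":-1,"xyz":[0.0667,0,0],"spin":0}
    - {"hand":-1,"xyz":[0.1333,0,0],"spin":0}
    - {"hand":-1,"xyz":[0.1333,0,0],"spin":0}
    - {"hand":-1,"xyz":[0.1333,0,0],"spin":0}
    - {"hand":-1,"xyz":[0.1333,0,0],"spin":0}

```text
time: 5.65
eef_pos: [397.2, -11.7, 131.9]
ee_rot: [[-0.986, -0.168, 0.002], [-0.168, 0.986, -0.0], [-0.001, -0.001, -1.0]]
contact_force: [0.3, -0.4, -6.8]
width: 0.698
gripper_force: 35.1
```

```bash
python3 -c "
from h import *
to(*T['red'],130);ft()"
```

```text
t 5.65 pos [397.2 -11.7 131.9] yaw -170.3 shift [-0.0393  0.0001  0.002 ] spin -0.0
t 5.65 F [-0.25 -0.48  6.76] M tool [-0.017 -0.035  0.033] grip 35.1 w 0.698 pos [397.2 -11.7 131.9]
```

Scaled: -0.08 m is -0.1333, -0.04 m is -0.0667.

drive_tool:
  rows:
    - {"hand":-1,"xyz":[-0.0667,0,0],"spin":0}
    - {"hand":-1,"xyz":[-0.1333,0,0],"spin":0}
    - {"hand":-1,"xyz":[-0.1333,0,0],"spin":0}
    - {"hand":-1,"xyz":[-0.1333,0,0],"spin":0}
    - {"hand":-1,"xyz":[-0.1333,0,0],"spin":0}

```text
time: 6.15
eef_pos: [475.1, 2.1, 131.1]
ee_rot: [[-0.986, -0.169, -0.001], [-0.169, 0.986, 0.0], [0.001, 0.0, -1.0]]
contact_force: [-0.2, -0.8, -6.4]
width: 0.703
gripper_force: 36.2
```

```bash
python3 -c "
from h import *
to(*T['red'],130);ft()"
```

```text
t 6.15 pos [475.1   2.1 131.1] yaw -170.3 shift [ 0.0397 -0.0004  0.0011] spin 0.0
t 6.15 F [ 0.32 -0.76  6.41] M tool [0.043 0.065 0.004] grip 36.2 w 0.703 pos [475.1   2.1 131.1]
```

Scaled: 0.08 m is 0.1333, 0.04 m is 0.0667.

drive_tool:
  rows:
    - {"hand":-1,"xyz":[0.0667,0,0],"spin":0}
    - {"hand":-1,"xyz":[0.1333,0,0],"spin":0}
    - {"hand":-1,"xyz":[0.1333,0,0],"spin":0}
    - {"hand":-1,"xyz":[0.1333,0,0],"spin":0}
    - {"hand":-1,"xyz":[0.1333,0,0],"spin":0}

```text
time: 6.65
eef_pos: [397.4, -11.9, 132.2]
ee_rot: [[-0.986, -0.168, 0.002], [-0.168, 0.986, -0.001], [-0.002, -0.001, -1.0]]
contact_force: [-0.2, -0.2, -6.2]
width: 0.703
gripper_force: 36.7
```

```bash
python3 -c "
from h import *
to(*T['red'],130);ft()"
```

```text
t 6.65 pos [397.4 -11.9 132.2] yaw -170.3 shift [-0.0392  0.0003  0.0023] spin -0.001
t 6.65 F [ 0.28 -0.1   6.16] M tool [ 0.039 -0.04   0.012] grip 36.7 w 0.703 pos [397.4 -11.9 132.2]
```

Scaled: -0.08 m is -0.1333, -0.04 m is -0.0667.

drive_tool:
  rows:
    - {"hand":-1,"xyz":[-0.0667,0,0],"spin":0}
    - {"hand":-1,"xyz":[-0.1333,0,0],"spin":0}
    - {"hand":-1,"xyz":[-0.1333,0,0],"spin":0}
    - {"hand":-1,"xyz":[-0.1333,0,0],"spin":0}
    - {"hand":-1,"xyz":[-0.1333,0,0],"spin":0}

```text
time: 7.15
eef_pos: [475.1, 2.2, 130.9]
ee_rot: [[-0.986, -0.169, -0.001], [-0.169, 0.986, 0.0], [0.001, 0.0, -1.0]]
contact_force: [-0.9, -0.0, -7.3]
width: 0.698
gripper_force: 37.0
```

```bash
python3 -c "
from h import *
to(*T['red'],130);ft()
d=bot.capture('side');cv2.imwrite('pics/side2.png',d['img'][100:300,180:480,::-1])"
```

```text
t 7.15 pos [475.1   2.2 130.9] yaw -170.3 shift [ 0.0397 -0.0005  0.001 ] spin 0.0
t 7.15 F [0.91 0.14 7.27] M tool [ 0.035  0.034 -0.001] grip 37.0 w 0.698 pos [475.1   2.2 130.9]
```

View pics/side2.png

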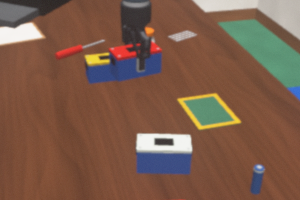

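Lifted and upright; the red housing at crop (137,58) is well clear of everything. The moment readings are noisy, so I'll average at rest at each end.

```bash
cat >> h.py <<'E'
def avg(n=8):
    L=[]
    for i in range(n):
        bot.capture("top"); s=bot.read_state(); R=np.array(s["ee_rot"]); L.append(np.r_[R.T@s["contact_force"],R.T@s["ft_torque"]])
    L=np.array(L); print("t",round(s["time"],2),"F",np.round(L[:,:3].mean(0),2),"M",np.round(L[:,3:].mean(0),3),"My",np.round(L[:,4],2),"pos",np.round(s["eef_pos"],1),"grip",round(s["gripper_force"],1))
E
python3 -c "
from h import *
avg()"
```

```text
t 7.6 F [ 0.16 -0.02  6.65] M [0.003 0.005 0.004] My [ 0.02 -0.   -0.02  0.05 -0.01  0.01  0.02 -0.02] pos [475.5   1.9 131.6] grip 37.0
```

Scaled: 0.09 m is 0.15, 0.045 m is 0.075.

drive_tool:
  rows:
    - {"hand":-1,"xyz":[0.075,0,0],"spin":0}
    - {"hand":-1,"xyz":[0.15,0,0],"spin":0}
    - {"hand":-1,"xyz":[0.15,0,0],"spin":0}
    - {"hand":-1,"xyz":[0.15,0,0],"spin":0}
    - {"hand":-1,"xyz":[0.15,0,0],"spin":0}

```text
time: 8.1
eef_pos: [388.1, -13.6, 132.3]
ee_rot: [[-0.986, -0.168, 0.003], [-0.168, 0.986, -0.001], [-0.003, -0.001, -1.0]]
contact_force: [0.4, -0.6, -6.1]
width: 0.698
gripper_force: 37.4
```

```bash
python3 -c "
from h import *
avg()"
```

```text
t 8.5 F [-0.11  0.03  6.61] M [-0.017  0.004 -0.019] My [ 0.01 -0.02 -0.02 -0.02  0.03  0.   -0.01  0.06] pos [387.  -13.1 131.2] grip 37.4
```

Scaled: -0.09 m is -0.15, -0.045 m is -0.075.

drive_tool:
  rows:
    - {"hand":-1,"xyz":[-0.075,0,0],"spin":0}
    - {"hand":-1,"xyz":[-0.15,0,0],"spin":0}
    - {"hand":-1,"xyz":[-0.15,0,0],"spin":0}
    - {"hand":-1,"xyz":[-0.15,0,0],"spin":0}
    - {"hand":-1,"xyz":[-0.15,0,0],"spin":0}

```text
time: 9.0
eef_pos: [474.5, 2.2, 130.7]
ee_rot: [[-0.986, -0.169, -0.002], [-0.169, 0.986, 0.0], [0.002, 0.001, -1.0]]
contact_force: [0.4, 0.2, -6.7]
width: 0.702
gripper_force: 37.8
```

```bash
python3 -c "
from h import *
avg()
to(*T['red'],13)"
```

```text
t 9.4 F [-0.02 -0.32  6.81] M [-0.012 -0.015 -0.01 ] My [-0.07  0.01 -0.01  0.01 -0.02 -0.02  0.   -0.02] pos [475.5   1.8 131.7] grip 37.8
t 9.4 pos [475.5   1.8 131.7] yaw -170.3 shift [ 4.010e-02 -1.000e-04  1.186e-01] spin -0.0
```

Red gives about zero moment at both ends, so it's quiet. I'll set it back.

Scaled: 0.105 m is 0.175, 0.09 m is 0.15.

drive_tool:
  rows:
    - {"hand":-1,"xyz":[0.0333,0,0.0333],"spin":0}
    - {"hand":-1,"xyz":[0.0667,0,0.0667],"spin":0}
    - {"hand":-1,"xyz":[0.0667,0,0.1083],"spin":0}
    - {"hand":-1,"xyz":[0.0667,0,0.15],"spin":0}
    - {"hand":-1,"xyz":[0.0667,0,0.175],"spin":0}

```text
time: 9.9
eef_pos: [435.2, -4.7, 25.1]
ee_rot: [[-0.986, -0.168, -0.001], [-0.168, 0.986, 0.0], [0.001, 0.001, -1.0]]
contact_force: [-0.4, -0.6, -7.3]
width: 0.696
gripper_force: 37.5
```

Scaled: 0.014 m is 0.0233, 0.01 m is 0.0167.

drive_tool:
  rows:
    - {"hand":-1,"xyz":[0,0,0.0083],"spin":0}
    - {"hand":-1,"xyz":[0,0,0.0167],"spin":0}
    - {"hand":-1,"xyz":[0,0,0.0233],"spin":0}
    - {"hand":-1,"xyz":[0,0,0.0233],"spin":0}
    - {"hand":-1,"xyz":[0,0,0.0233],"spin":0}

```text
time: 10.4
eef_pos: [437.5, -5.1, 13.3]
ee_rot: [[-0.986, -0.168, 0.003], [-0.168, 0.986, -0.001], [-0.003, -0.001, -1.0]]
contact_force: [1.7, 0.3, -2.7]
width: 0.699
gripper_force: 37.9
```

```bash
python3 -c "
from h import *
ft();to(437.4,-4.8,9.7,13)"
```

```text
t 10.4 F [-1.69  0.    2.67] M tool [-0.099 -0.129  0.062] grip 37.9 w 0.699 pos [437.5  -5.1  13.3]
t 10.4 pos [437.5  -5.1  13.3] yaw -170.3 shift [0.     0.0003 0.0003] spin -0.0
```

drive_tool:
  rows:
    - {"hand":1,"xyz":[0,0,0],"spin":0}
    - {"hand":1,"xyz":[0,0,0],"spin":0}
    - {"hand":1,"xyz":[0,0,0],"spin":0}
    - {"hand":1,"xyz":[0,0,0],"spin":0}
    - {"hand":1,"xyz":[0,0,0],"spin":0}

```text
time: 10.9
eef_pos: [436.2, -4.8, 12.4]
ee_rot: [[-0.986, -0.168, 0.0], [-0.168, 0.986, -0.0], [-0.0, -0.0, -1.0]]
contact_force: [-0.9, -0.4, 0.0]
width: 1.005
gripper_force: 0.0
```

Scaled: -0.11 m is -0.1833, -0.09 m is -0.15.

drive_tool:
  rows:
    - {"hand":1,"xyz":[0,0,-0.0167],"spin":0}
    - {"hand":1,"xyz":[0,0,-0.05],"spin":0}
    - {"hand":1,"xyz":[0,0,-0.1],"spin":0}
    - {"hand":1,"xyz":[0,0,-0.15],"spin":0}
    - {"hand":1,"xyz":[0,0,-0.1833],"spin":0}

```text
time: 11.4
eef_pos: [437.0, -5.0, 125.1]
ee_rot: [[-0.986, -0.168, 0.003], [-0.168, 0.986, -0.001], [-0.003, -0.001, -1.0]]
contact_force: [-0.2, -0.7, -0.1]
width: 1.0
gripper_force: 0.0
```

```bash
python3 -c "
from h import *
ft();to(*T['white'],123)
print(lid('side','case_red',(436,-5)))"
```

```text
t 11.4 F [ 0.37 -0.66  0.11] M tool [ 0.057 -0.006 -0.025] grip 0.0 w 1.0 pos [437.   -5.  125.1]
t 11.4 pos [437.   -5.  125.1] yaw -170.3 shift [-0.0003 -0.2446  0.0024] spin 0.448
(np.float64(2.4850182559926157), 436.0685119628906, -7.484073638916016, 9.598215103149414, 128.67686462402344, 77.04192352294922)
```

Red is back to within 1 mm. Next is white.

Scaled: -0.22 m is -0.3667, -0.18 m is -0.3, 0.45 rad is 0.0716.

drive_tool:
  rows:
    - {"hand":1,"xyz":[0,-0.075,0],"spin":0.0143}
    - {"hand":1,"xyz":[0,-0.15,0],"spin":0.0286}
    - {"hand":1,"xyz":[0,-0.225,0],"spin":0.043}
    - {"hand":1,"xyz":[0,-0.3,0],"spin":0.0573}
    - {"hand":1,"xyz":[0,-0.3667,0],"spin":0.0716}

```text
time: 11.95
eef_pos: [473.2, -223.9, 122.8]
ee_rot: [[-0.96, 0.281, 0.001], [0.281, 0.96, -0.0], [-0.001, -0.0, -1.0]]
contact_force: [1.2, 1.0, 0.5]
width: 0.998
gripper_force: 0.0
```

Scaled: -0.022 m is -0.0367, -0.01 m is -0.0167.

drive_tool:
  rows:
    - {"hand":1,"xyz":[-0.0167,-0.0367,0],"spin":0}
    - {"hand":1,"xyz":[-0.0167,-0.0367,0],"spin":0}
    - {"hand":1,"xyz":[-0.0167,-0.0367,0],"spin":0}

```text
time: 12.25
eef_pos: [476.2, -245.4, 122.2]
ee_rot: [[-0.961, 0.278, -0.001], [0.278, 0.961, 0.001], [0.001, 0.001, -1.0]]
contact_force: [0.2, 0.8, -0.3]
width: 1.01
gripper_force: 0.0
```

```bash
python3 -c "
from h import *
to(*T['white'],12)
d=bot.capture('side');cv2.imwrite('pics/side3.png',d['img'][100:300,180:480,::-1])"
```

```text
t 12.25 pos [ 476.2 -245.4  122.2] yaw 163.8 shift [-0.0024 -0.      0.1102] spin -0.003
```

View pics/side3.png

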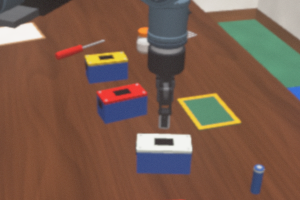

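The open gripper, at crop (165,115), hangs above the white lid at (164,140). Red and yellow stand where they were.

Scaled: 0.11 m is 0.1833, 0.1 m is 0.1667.

drive_tool:
  rows:
    - {"hand":1,"xyz":[-0.0033,0,0.0417],"spin":0}
    - {"hand":1,"xyz":[-0.0033,0,0.0833],"spin":0}
    - {"hand":1,"xyz":[-0.0033,0,0.1333],"spin":0}
    - {"hand":1,"xyz":[-0.0033,0,0.1667],"spin":0}
    - {"hand":1,"xyz":[-0.0033,0,0.1833],"spin":0}

```text
time: 12.8
eef_pos: [477.3, -243.5, 10.5]
ee_rot: [[-0.961, 0.275, -0.003], [0.275, 0.961, 0.003], [0.003, 0.002, -1.0]]
contact_force: [0.4, 0.5, 0.5]
width: 1.0
gripper_force: 0.0
```

drive_tool:
  rows:
    - {"hand":1,"xyz":[0,0,0],"spin":0}
    - {"hand":-1,"xyz":[0,0,0],"spin":0}
    - {"hand":-1,"xyz":[0,0,0],"spin":0}
    - {"hand":-1,"xyz":[0,0,0],"spin":0}
    - {"hand":-1,"xyz":[0,0,0],"spin":0}
  force: 32

```text
time: 13.3
eef_pos: [479.7, -246.5, 13.9]
ee_rot: [[-0.961, 0.277, 0.002], [0.277, 0.961, -0.001], [-0.002, -0.0, -1.0]]
contact_force: [1.0, 2.5, 6.4]
width: 0.698
gripper_force: 36.6
```

drive_tool:
  rows:
    - {"hand":-1,"xyz":[0,0,0],"spin":0}
    - {"hand":-1,"xyz":[0,0,0],"spin":0}
    - {"hand":-1,"xyz":[0,0,0],"spin":0}
    - {"hand":-1,"xyz":[0,0,0],"spin":0}
  force: 36

```text
time: 13.7
eef_pos: [479.6, -246.5, 13.9]
ee_rot: [[-0.961, 0.277, 0.002], [0.277, 0.961, -0.001], [-0.002, -0.0, -1.0]]
contact_force: [-0.1, 2.5, 7.4]
width: 0.699
gripper_force: 36.7
```

```bash
python3 -c "
from h import *
to(*T['white'],12);ft()"
```

```text
t 13.7 pos [ 479.6 -246.5   13.9] yaw 163.9 shift [0.0012 0.0002 0.0019] spin -0.001
t 13.7 F [ 0.83  2.4  -7.37] M tool [-0.504  0.05  -0.099] grip 36.7 w 0.699 pos [ 479.6 -246.5   13.9]
```

Scaled: -0.12 m is -0.2, -0.05 m is -0.0833.

drive_tool:
  rows:
    - {"hand":-1,"xyz":[0,0,-0.0083],"spin":0}
    - {"hand":-1,"xyz":[0,0,-0.0333],"spin":0}
    - {"hand":-1,"xyz":[0,0,-0.0833],"spin":0}
    - {"hand":-1,"xyz":[0,0,-0.1333],"spin":0}
    - {"hand":-1,"xyz":[0,0,-0.2],"spin":0}

```text
time: 14.2
eef_pos: [477.0, -245.0, 132.4]
ee_rot: [[-0.961, 0.277, -0.003], [0.277, 0.961, 0.002], [0.004, 0.001, -1.0]]
contact_force: [1.0, -1.1, -6.2]
width: 0.697
gripper_force: 40.8
```

Scaled: 0.06 m is 0.1, -0.04 m is -0.0667.

drive_tool:
  rows:
    - {"hand":-1,"xyz":[0.05,0,0],"spin":0}
    - {"hand":-1,"xyz":[0.1,0,0],"spin":0}
    - {"hand":-1,"xyz":[0.05,0,0],"spin":0}
    - {"hand":-1,"xyz":[0,0,0],"spin":0}
    - {"hand":-1,"xyz":[-0.0667,0,0],"spin":0}

```text
time: 14.7
eef_pos: [516.4, -256.9, 132.9]
ee_rot: [[-0.961, 0.278, -0.001], [0.278, 0.961, 0.0], [0.001, 0.0, -1.0]]
contact_force: [-0.3, -1.0, -5.9]
width: 0.704
gripper_force: 44.3
```

Scaled: 0.08 m is 0.1333, 0.04 m is 0.0667.

drive_tool:
  rows:
    - {"hand":-1,"xyz":[0.0667,0,0],"spin":0}
    - {"hand":-1,"xyz":[0.1333,0,0],"spin":0}
    - {"hand":-1,"xyz":[0.1333,0,0],"spin":0}
    - {"hand":-1,"xyz":[0.1333,0,0],"spin":0}
    - {"hand":-1,"xyz":[0.1333,0,0],"spin":0}

```text
time: 15.2
eef_pos: [440.7, -235.6, 133.3]
ee_rot: [[-0.961, 0.277, 0.001], [0.277, 0.961, -0.001], [-0.002, -0.001, -1.0]]
contact_force: [0.7, 0.2, -6.4]
width: 0.702
gripper_force: 44.6
```

```bash
python3 -c "
from h import *
avg()"
```

```text
t 15.6 F [ 0.39 -0.24  5.99] M [ 0.02  -0.026 -0.004] My [-0.03  0.26 -0.09 -0.11 -0.04 -0.04 -0.1  -0.06] pos [ 440.3 -235.   132.4] grip 44.6
```

Scaled: -0.08 m is -0.1333, -0.04 m is -0.0667.

drive_tool:
  rows:
    - {"hand":-1,"xyz":[-0.0667,0,0],"spin":0}
    - {"hand":-1,"xyz":[-0.1333,0,0],"spin":0}
    - {"hand":-1,"xyz":[-0.1333,0,0],"spin":0}
    - {"hand":-1,"xyz":[-0.1333,0,0],"spin":0}
    - {"hand":-1,"xyz":[-0.1333,0,0],"spin":0}

```text
time: 16.1
eef_pos: [516.2, -256.6, 131.7]
ee_rot: [[-0.961, 0.277, -0.002], [0.277, 0.961, 0.001], [0.002, 0.001, -1.0]]
contact_force: [2.8, -0.4, -7.6]
width: 0.696
gripper_force: 44.6
```

```bash
python3 -c "
from h import *
avg()"
```

```text
t 16.5 F [-0.32 -0.27  6.18] M [0.006 0.072 0.003] My [0.08 0.03 0.03 0.09 0.1  0.11 0.08 0.06] pos [ 516.8 -257.2  132.6] grip 44.6
```

Scaled: 0.08 m is 0.1333, 0.04 m is 0.0667.

drive_tool:
  rows:
    - {"hand":-1,"xyz":[0.0667,0,0],"spin":0}
    - {"hand":-1,"xyz":[0.1333,0,0],"spin":0}
    - {"hand":-1,"xyz":[0.1333,0,0],"spin":0}
    - {"hand":-1,"xyz":[0.0667,0,0],"spin":0}
    - {"hand":-1,"xyz":[0,0,0],"spin":0}

```text
time: 17.0
eef_pos: [517.3, -257.5, 132.8]
ee_rot: [[-0.96, 0.278, 0.001], [0.278, 0.96, -0.001], [-0.001, -0.0, -1.0]]
contact_force: [0.2, -1.0, -5.1]
width: 0.698
gripper_force: 44.9
```

Scaled: 0.08 m is 0.1333, 0.04 m is 0.0667.

drive_tool:
  rows:
    - {"hand":-1,"xyz":[0.0667,0,0],"spin":0}
    - {"hand":-1,"xyz":[0.1333,0,0],"spin":0}
    - {"hand":-1,"xyz":[0.1333,0,0],"spin":0}
    - {"hand":-1,"xyz":[0.0667,0,0],"spin":0}
    - {"hand":-1,"xyz":[0,0,0],"spin":0}

```text
time: 17.5
eef_pos: [517.3, -257.4, 132.6]
ee_rot: [[-0.96, 0.278, 0.0], [0.278, 0.96, -0.0], [-0.0, -0.0, -1.0]]
contact_force: [-0.9, -1.9, -5.0]
width: 0.698
gripper_force: 45.5
```

```bash
python3 -c "
from h import *
avg();to(*T['white'],13)"
```

```text
t 17.9 F [-0.79 -0.06  6.31] M [ 0.013 -0.036  0.026] My [-0.57 -0.02  0.01  0.01  0.09 -0.    0.15  0.06] pos [ 516.3 -256.9  132.4] grip 45.5
t 17.9 pos [ 516.3 -256.9  132.4] yaw 163.9 shift [ 3.930e-02 -1.000e-04  1.194e-01] spin -0.002
```

White shows knocks and an end-dependent moment shift, but the grip has crept to 45 N. I'll ease it and confirm.

Scaled: 0.08 m is 0.1333, 0.04 m is 0.0667.

drive_tool:
  rows:
    - {"hand":-1,"xyz":[0,0,0],"spin":0}
    - {"hand":-1,"xyz":[0.0667,0,0],"spin":0}
    - {"hand":-1,"xyz":[0.1333,0,0],"spin":0}
    - {"hand":-1,"xyz":[0.1333,0,0],"spin":0}
    - {"hand":-1,"xyz":[0.1333,0,0],"spin":0}
  force: 27

```text
time: 18.4
eef_pos: [439.4, -234.8, 132.7]
ee_rot: [[-0.961, 0.278, 0.001], [0.278, 0.961, -0.001], [-0.001, -0.0, -1.0]]
contact_force: [-0.2, -0.1, -5.5]
width: 0.698
gripper_force: 45.5
```

```bash
python3 -c "
from h import *
avg(11)"
```

```text
t 18.95 F [0.17 0.01 6.11] M [-0.013 -0.019  0.005] My [-0.02  0.    0.41 -0.09 -0.06 -0.12 -0.16 -0.01 -0.01 -0.09 -0.07] pos [ 440.3 -235.   132.3] grip 45.5
```

Scaled: -0.08 m is -0.1333, -0.04 m is -0.0667.

drive_tool:
  rows:
    - {"hand":-1,"xyz":[-0.0667,0,0],"spin":0}
    - {"hand":-1,"xyz":[-0.1333,0,0],"spin":0}
    - {"hand":-1,"xyz":[-0.1333,0,0],"spin":0}
    - {"hand":-1,"xyz":[-0.1333,0,0],"spin":0}
    - {"hand":-1,"xyz":[-0.1333,0,0],"spin":0}

```text
time: 19.45
eef_pos: [516.2, -256.6, 131.7]
ee_rot: [[-0.961, 0.277, -0.002], [0.277, 0.961, 0.001], [0.002, 0.001, -1.0]]
contact_force: [-0.7, -0.4, -7.1]
width: 0.702
gripper_force: 45.5
```

```bash
python3 -c "
from h import *
avg(11);to(*T['white'],13)"
```

```text
t 20.0 F [ 0.4  -0.03  6.63] M [-0.003  0.082 -0.005] My [0.14 0.09 0.1  0.07 0.1  0.02 0.13 0.01 0.1  0.05 0.09] pos [ 517.  -257.2  132.5] grip 45.5
t 20.0 pos [ 517.  -257.2  132.5] yaw 163.9 shift [4.010e-02 1.000e-04 1.195e-01] spin -0.002
```

White clearly rattles (moment −0.07 to +0.08 N·m, repeatably). I'll set it back and go on to yellow.

Scaled: 0.105 m is 0.175, 0.09 m is 0.15.

drive_tool:
  rows:
    - {"hand":-1,"xyz":[0.0333,0,0.0333],"spin":0}
    - {"hand":-1,"xyz":[0.0667,0,0.0667],"spin":0}
    - {"hand":-1,"xyz":[0.0667,0,0.1083],"spin":0}
    - {"hand":-1,"xyz":[0.0667,0,0.15],"spin":0}
    - {"hand":-1,"xyz":[0.0667,0,0.175],"spin":0}

```text
time: 20.5
eef_pos: [477.7, -245.5, 25.7]
ee_rot: [[-0.961, 0.277, -0.002], [0.277, 0.961, 0.001], [0.002, 0.001, -1.0]]
contact_force: [-0.0, -0.3, -6.5]
width: 0.699
gripper_force: 45.4
```

Scaled: 0.014 m is 0.0233, 0.01 m is 0.0167.

drive_tool:
  rows:
    - {"hand":-1,"xyz":[0,0,0.0083],"spin":0}
    - {"hand":-1,"xyz":[0,0,0.0167],"spin":0}
    - {"hand":-1,"xyz":[0,0,0.0233],"spin":0}
    - {"hand":-1,"xyz":[0,0,0.0233],"spin":0}
    - {"hand":-1,"xyz":[0,0,0.0233],"spin":0}

```text
time: 21.0
eef_pos: [479.4, -246.7, 14.2]
ee_rot: [[-0.961, 0.277, 0.002], [0.277, 0.961, -0.001], [-0.002, -0.001, -1.0]]
contact_force: [0.8, -1.1, -3.7]
width: 0.698
gripper_force: 45.4
```

```bash
python3 -c "
from h import *
ft();to(479.6,-246.5,-16,13.9)"
```

```text
t 21.0 F [-1.05 -0.79  3.67] M tool [-0.015 -0.022  0.036] grip 45.4 w 0.698 pos [ 479.4 -246.7   14.2]
t 21.0 pos [ 479.4 -246.7   14.2] yaw 163.9 shift [-0.0001  0.0002  0.0003] spin -0.002
```

drive_tool:
  rows:
    - {"hand":1,"xyz":[0,0,0],"spin":0}
    - {"hand":1,"xyz":[0,0,0],"spin":0}
    - {"hand":1,"xyz":[0,0,0],"spin":0}
    - {"hand":1,"xyz":[0,0,0],"spin":0}
    - {"hand":1,"xyz":[0,0,0],"spin":0}

```text
time: 21.5
eef_pos: [478.7, -246.2, 13.6]
ee_rot: [[-0.961, 0.277, 0.0], [0.277, 0.961, -0.0], [-0.0, -0.0, -1.0]]
contact_force: [-0.3, 0.1, 0.1]
width: 1.0
gripper_force: 0.0
```

Scaled: -0.13 m is -0.2167, -0.1 m is -0.1667.

drive_tool:
  rows:
    - {"hand":1,"xyz":[0,0,-0.0167],"spin":0}
    - {"hand":1,"xyz":[0,0,-0.05],"spin":0}
    - {"hand":1,"xyz":[0,0,-0.1],"spin":0}
    - {"hand":1,"xyz":[0,0,-0.1667],"spin":0}
    - {"hand":1,"xyz":[0,0,-0.2167],"spin":0}

```text
time: 22.0
eef_pos: [479.1, -246.4, 146.3]
ee_rot: [[-0.961, 0.277, 0.002], [0.277, 0.961, -0.001], [-0.002, -0.001, -1.0]]
contact_force: [0.6, 0.1, 0.3]
width: 1.001
gripper_force: 0.0
```

Scaled: 0.215 m is 0.3583, 0.172 m is 0.2867.

drive_tool:
  rows:
    - {"hand":1,"xyz":[0.0283,0.0717,0],"spin":0}
    - {"hand":1,"xyz":[0.055,0.1433,0],"spin":0}
    - {"hand":1,"xyz":[0.0833,0.215,0],"spin":0}
    - {"hand":1,"xyz":[0.1117,0.2867,0],"spin":0}
    - {"hand":1,"xyz":[0.1383,0.3583,0],"spin":0}

```text
time: 22.5
eef_pos: [458.0, -14.9, 144.2]
ee_rot: [[-0.961, 0.278, 0.001], [0.278, 0.961, -0.0], [-0.001, 0.0, -1.0]]
contact_force: [0.8, -1.3, -0.4]
width: 1.0
gripper_force: 0.0
```

Scaled: 0.215 m is 0.3583, 0.172 m is 0.2867, -0.298 rad is -0.0474.

drive_tool:
  rows:
    - {"hand":1,"xyz":[0.0283,0.0717,0],"spin":-0.0095}
    - {"hand":1,"xyz":[0.055,0.1433,0],"spin":-0.0191}
    - {"hand":1,"xyz":[0.0833,0.215,0],"spin":-0.0286}
    - {"hand":1,"xyz":[0.1117,0.2867,0],"spin":-0.0382}
    - {"hand":1,"xyz":[0.1383,0.3583,0],"spin":-0.0474}

```text
time: 23.0
eef_pos: [437.9, 215.0, 144.3]
ee_rot: [[-1.0, -0.02, 0.001], [-0.02, 1.0, 0.0], [-0.001, 0.0, -1.0]]
contact_force: [-0.1, -0.2, -0.5]
width: 0.998
gripper_force: 0.0
```

drive_tool:
  rows:
    - {"hand":1,"xyz":[0,0,0.0333],"spin":0}
    - {"hand":1,"xyz":[0,0,0.0333],"spin":0}
    - {"hand":1,"xyz":[0,0,0.0333],"spin":0}

```text
time: 23.3
eef_pos: [437.9, 212.8, 123.6]
ee_rot: [[-1.0, -0.017, -0.001], [-0.017, 1.0, -0.0], [0.001, -0.0, -1.0]]
contact_force: [0.7, 1.1, 0.9]
width: 1.002
gripper_force: 0.0
```

```bash
python3 -c "
from h import *
to(*T['yellow'],12)
d=bot.capture('side');print(lid('side','case_white',(479,-248),d=d),lid('side','case_red',(436,-7),d=d))
cv2.imwrite('pics/side4.png',d['img'][100:300,180:480,::-1])"
```

```text
t 23.3 pos [437.9 212.8 123.6] yaw -179.0 shift [-0.0007 -0.0002  0.1116] spin -0.0
(np.float64(3.0690439968682157), 477.9382019042969, -250.8795166015625, -16.213287353515625, 123.60088348388672, 72.5382308959961) (np.float64(0.6077762584723977), 435.7557678222656, -7.556545257568359, 9.598215103149414, 129.3177947998047, 77.00330352783203)
```

View pics/side4.png

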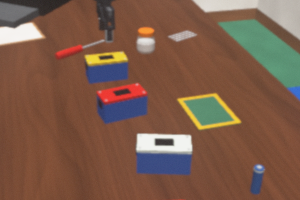

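The gripper, at crop (108,30), is above the yellow lid at (107,58). Red and white are back in place.

Scaled: 0.111 m is 0.185, 0.1 m is 0.1667.

drive_tool:
  rows:
    - {"hand":1,"xyz":[0,0,0.0417],"spin":0}
    - {"hand":1,"xyz":[0,0,0.0833],"spin":0}
    - {"hand":1,"xyz":[0,0,0.1333],"spin":0}
    - {"hand":1,"xyz":[0,0,0.1667],"spin":0}
    - {"hand":1,"xyz":[0,0,0.185],"spin":0}

```text
time: 23.85
eef_pos: [438.2, 211.8, 11.5]
ee_rot: [[-1.0, -0.015, -0.001], [-0.015, 1.0, -0.0], [0.001, -0.0, -1.0]]
contact_force: [-0.4, 0.8, 0.6]
width: 1.004
gripper_force: 0.0
```

drive_tool:
  rows:
    - {"hand":1,"xyz":[0,0,0],"spin":0}
    - {"hand":-1,"xyz":[0,0,0],"spin":0}
    - {"hand":-1,"xyz":[0,0,0],"spin":0}
    - {"hand":-1,"xyz":[0,0,0],"spin":0}
    - {"hand":-1,"xyz":[0,0,0],"spin":0}
  force: 30

```text
time: 24.35
eef_pos: [439.8, 213.3, 13.9]
ee_rot: [[-1.0, -0.017, 0.003], [-0.017, 1.0, 0.0], [-0.003, 0.0, -1.0]]
contact_force: [-0.5, -1.6, 6.6]
width: 0.697
gripper_force: 33.6
```

drive_tool:
  rows:
    - {"hand":-1,"xyz":[0,0,0],"spin":0}
    - {"hand":-1,"xyz":[0,0,0],"spin":0}
    - {"hand":-1,"xyz":[0,0,0],"spin":0}
    - {"hand":-1,"xyz":[0,0,0],"spin":0}

```text
time: 24.75
eef_pos: [439.7, 213.3, 13.9]
ee_rot: [[-1.0, -0.017, 0.003], [-0.017, 1.0, 0.0], [-0.003, 0.0, -1.0]]
contact_force: [-0.9, -1.1, 6.8]
width: 0.7
gripper_force: 33.7
```

```bash
python3 -c "
from h import *
to(*T['yellow'],12);ft()"
```

```text
t 24.75 pos [439.7 213.3  13.9] yaw -179.0 shift [ 0.0013 -0.0007  0.0019] spin -0.0
t 24.75 F [ 0.89 -1.07 -6.82] M tool [0.23  0.095 0.153] grip 33.7 w 0.7 pos [439.7 213.3  13.9]
```

Scaled: -0.12 m is -0.2, -0.08 m is -0.1333.

drive_tool:
  rows:
    - {"hand":-1,"xyz":[0,0,-0.0083],"spin":0}
    - {"hand":-1,"xyz":[0,0,-0.0333],"spin":0}
    - {"hand":-1,"xyz":[0,0,-0.0833],"spin":0}
    - {"hand":-1,"xyz":[0,0,-0.1333],"spin":0}
    - {"hand":-1,"xyz":[0,0,-0.2],"spin":0}

```text
time: 25.25
eef_pos: [436.0, 212.7, 131.9]
ee_rot: [[-1.0, -0.017, -0.005], [-0.017, 1.0, -0.001], [0.005, -0.001, -1.0]]
contact_force: [-0.1, 0.3, -3.8]
width: 0.702
gripper_force: 33.7
```

Scaled: 0.06 m is 0.1, -0.04 m is -0.0667.

drive_tool:
  rows:
    - {"hand":-1,"xyz":[0.05,0,0],"spin":0}
    - {"hand":-1,"xyz":[0.1,0,0],"spin":0}
    - {"hand":-1,"xyz":[0.05,0,0],"spin":0}
    - {"hand":-1,"xyz":[0,0,0],"spin":0}
    - {"hand":-1,"xyz":[-0.0667,0,0],"spin":0}

```text
time: 25.75
eef_pos: [477.2, 214.0, 132.1]
ee_rot: [[-1.0, -0.018, -0.002], [-0.018, 1.0, -0.0], [0.002, -0.0, -1.0]]
contact_force: [-0.3, 0.5, -4.4]
width: 0.697
gripper_force: 34.1
```

Scaled: 0.08 m is 0.1333, 0.04 m is 0.0667.

drive_tool:
  rows:
    - {"hand":-1,"xyz":[0.0667,0,0],"spin":0}
    - {"hand":-1,"xyz":[0.1333,0,0],"spin":0}
    - {"hand":-1,"xyz":[0.1333,0,0],"spin":0}
    - {"hand":-1,"xyz":[0.1333,0,0],"spin":0}
    - {"hand":-1,"xyz":[0.1333,0,0],"spin":0}

```text
time: 26.25
eef_pos: [399.0, 212.5, 132.9]
ee_rot: [[-1.0, -0.017, 0.002], [-0.017, 1.0, 0.0], [-0.002, 0.0, -1.0]]
contact_force: [-0.1, 0.2, -3.2]
width: 0.699
gripper_force: 34.2
```

```bash
python3 -c "
from h import *
avg(10)"
```

```text
t 26.75 F [-0.22 -0.44  4.13] M [-0.009 -0.026  0.012] My [-0.03 -0.03 -0.02 -0.01 -0.03 -0.01 -0.02 -0.01 -0.04 -0.05] pos [398.4 212.3 132.4] grip 34.2
```

Scaled: -0.08 m is -0.1333, -0.04 m is -0.0667.

drive_tool:
  rows:
    - {"hand":-1,"xyz":[-0.0667,0,0],"spin":0}
    - {"hand":-1,"xyz":[-0.1333,0,0],"spin":0}
    - {"hand":-1,"xyz":[-0.1333,0,0],"spin":0}
    - {"hand":-1,"xyz":[-0.1333,0,0],"spin":0}
    - {"hand":-1,"xyz":[-0.1333,0,0],"spin":0}

```text
time: 27.25
eef_pos: [477.3, 213.7, 131.8]
ee_rot: [[-1.0, -0.017, -0.002], [-0.017, 1.0, -0.0], [0.002, -0.0, -1.0]]
contact_force: [-0.3, 0.1, -4.4]
width: 0.702
gripper_force: 34.3
```

```bash
python3 -c "
from h import *
avg(10)"
```

```text
t 27.75 F [-0.17  0.13  4.16] M [ 0.003 -0.025  0.007] My [ 0.01 -0.02 -0.06 -0.01 -0.06 -0.04 -0.03 -0.04 -0.02  0.02] pos [478.2 213.8 132.5] grip 34.2
```

Scaled: 0.08 m is 0.1333, 0.04 m is 0.0667.

drive_tool:
  rows:
    - {"hand":-1,"xyz":[0.0667,0,0],"spin":0}
    - {"hand":-1,"xyz":[0.1333,0,0],"spin":0}
    - {"hand":-1,"xyz":[0.1333,0,0],"spin":0}
    - {"hand":-1,"xyz":[0.0667,0,0],"spin":0}
    - {"hand":-1,"xyz":[0,0,0],"spin":0}

```text
time: 28.25
eef_pos: [478.8, 214.2, 132.8]
ee_rot: [[-1.0, -0.018, 0.001], [-0.018, 1.0, 0.0], [-0.001, 0.0, -1.0]]
contact_force: [1.3, 0.1, -3.5]
width: 0.697
gripper_force: 34.2
```

drive_tool:
  rows:
    - {"hand":-1,"xyz":[0,0,0],"spin":0}
    - {"hand":-1,"xyz":[0,0,0],"spin":0}
    - {"hand":-1,"xyz":[0,0,0],"spin":0}

```text
time: 28.55
eef_pos: [477.5, 213.7, 131.9]
ee_rot: [[-1.0, -0.017, -0.001], [-0.017, 1.0, -0.0], [0.001, -0.0, -1.0]]
contact_force: [-0.8, -0.7, -4.2]
width: 0.7
gripper_force: 34.2
```

```bash
python3 -c "
from h import *
avg(5);to(*T['yellow'],13)"
```

```text
t 28.8 F [-0.26 -0.25  4.06] M [0.003 0.002 0.01 ] My [ 0.02  0.03 -0.02  0.02 -0.04] pos [477.8 213.9 132.5] grip 34.2
t 28.8 pos [477.8 213.9 132.5] yaw -179.0 shift [ 0.0394 -0.0007  0.1195] spin 0.0
```

Yellow is quiet. I'll set it back, then return to white (from (439.7,213.3): reverse shift).

Scaled: 0.105 m is 0.175, 0.04 m is 0.0667.

drive_tool:
  rows:
    - {"hand":-1,"xyz":[0.0333,0,0.0333],"spin":0}
    - {"hand":-1,"xyz":[0.0667,0,0.0667],"spin":0}
    - {"hand":-1,"xyz":[0.0667,0,0.1083],"spin":0}
    - {"hand":-1,"xyz":[0.0667,0,0.15],"spin":0}
    - {"hand":-1,"xyz":[0.0667,0,0.175],"spin":0}

```text
time: 29.3
eef_pos: [437.1, 213.0, 26.0]
ee_rot: [[-1.0, -0.018, -0.001], [-0.018, 1.0, -0.0], [0.001, -0.0, -1.0]]
contact_force: [-0.6, 0.2, -3.5]
width: 0.699
gripper_force: 34.1
```

Scaled: 0.014 m is 0.0233, 0.01 m is 0.0167.

drive_tool:
  rows:
    - {"hand":-1,"xyz":[0,0,0.0083],"spin":0}
    - {"hand":-1,"xyz":[0,0,0.0167],"spin":0}
    - {"hand":-1,"xyz":[0,0,0.0233],"spin":0}
    - {"hand":-1,"xyz":[0,0,0.0233],"spin":0}
    - {"hand":-1,"xyz":[0,0,0.0233],"spin":0}

```text
time: 29.8
eef_pos: [438.9, 213.2, 14.0]
ee_rot: [[-1.0, -0.017, 0.001], [-0.017, 1.0, 0.0], [-0.001, 0.0, -1.0]]
contact_force: [-0.3, -0.2, -3.8]
width: 0.7
gripper_force: 34.2
```

```bash
python3 -c "
from h import *
ft();to(439.7,213.3,1,13.9)"
```

```text
t 29.8 F [ 0.29 -0.16  3.81] M tool [-0.023 -0.065 -0.018] grip 34.2 w 0.7 pos [438.9 213.2  14. ]
t 29.8 pos [438.9 213.2  14. ] yaw -179.0 shift [-0.0008  0.0001  0.0001] spin -0.0
```

drive_tool:
  rows:
    - {"hand":1,"xyz":[0,0,0],"spin":0}
    - {"hand":1,"xyz":[0,0,0],"spin":0}
    - {"hand":1,"xyz":[0,0,0],"spin":0}
    - {"hand":1,"xyz":[0,0,0],"spin":0}
    - {"hand":1,"xyz":[0,0,0],"spin":0}

```text
time: 30.3
eef_pos: [438.4, 213.1, 13.5]
ee_rot: [[-1.0, -0.017, 0.0], [-0.017, 1.0, 0.0], [-0.0, 0.0, -1.0]]
contact_force: [-1.1, -0.1, -0.3]
width: 1.001
gripper_force: 0.0
```

Scaled: -0.13 m is -0.2167, -0.1 m is -0.1667.

drive_tool:
  rows:
    - {"hand":1,"xyz":[0,0,-0.0167],"spin":0}
    - {"hand":1,"xyz":[0,0,-0.05],"spin":0}
    - {"hand":1,"xyz":[0,0,-0.1],"spin":0}
    - {"hand":1,"xyz":[0,0,-0.1667],"spin":0}
    - {"hand":1,"xyz":[0,0,-0.2167],"spin":0}

```text
time: 30.8
eef_pos: [438.8, 213.2, 146.2]
ee_rot: [[-1.0, -0.017, 0.002], [-0.017, 1.0, 0.0], [-0.002, 0.0, -1.0]]
contact_force: [1.2, -0.3, -0.8]
width: 0.999
gripper_force: 0.0
```

```bash
python3 -c "
from h import *
to(479.3,-246.6,-16,143)"
```

```text
t 30.8 pos [438.8 213.2 146.2] yaw -179.0 shift [-0.0326 -0.4604  0.0031] spin 0.296
```

Scaled: -0.23 m is -0.3833, -0.184 m is -0.3067.

drive_tool:
  rows:
    - {"hand":1,"xyz":[-0.005,-0.0767,0],"spin":0}
    - {"hand":1,"xyz":[-0.0117,-0.1533,0],"spin":0}
    - {"hand":1,"xyz":[-0.0167,-0.23,0],"spin":0}
    - {"hand":1,"xyz":[-0.0217,-0.3067,0],"spin":0}
    - {"hand":1,"xyz":[-0.0267,-0.3833,0],"spin":0}

```text
time: 31.3
eef_pos: [458.2, -18.4, 144.3]
ee_rot: [[-1.0, -0.017, 0.001], [-0.017, 1.0, -0.0], [-0.001, -0.0, -1.0]]
contact_force: [1.7, 0.1, 0.3]
width: 0.997
gripper_force: 0.0
```

Scaled: -0.23 m is -0.3833, -0.184 m is -0.3067, 0.296 rad is 0.0471.

drive_tool:
  rows:
    - {"hand":1,"xyz":[-0.005,-0.0767,0],"spin":0.0095}
    - {"hand":1,"xyz":[-0.0117,-0.1533,0],"spin":0.0191}
    - {"hand":1,"xyz":[-0.0167,-0.23,0],"spin":0.0286}
    - {"hand":1,"xyz":[-0.0217,-0.3067,0],"spin":0.0382}
    - {"hand":1,"xyz":[-0.0267,-0.3833,0],"spin":0.0471}

```text
time: 31.8
eef_pos: [478.1, -248.4, 144.2]
ee_rot: [[-0.961, 0.278, 0.001], [0.278, 0.961, -0.0], [-0.001, -0.0, -1.0]]
contact_force: [0.4, 1.2, 1.0]
width: 1.003
gripper_force: 0.0
```

Scaled: 0.02 m is 0.0333.

drive_tool:
  rows:
    - {"hand":1,"xyz":[0,0,0.0333],"spin":0}
    - {"hand":1,"xyz":[0,0,0.0333],"spin":0}
    - {"hand":1,"xyz":[0,0,0.0333],"spin":0}

```text
time: 32.1
eef_pos: [477.6, -245.5, 123.3]
ee_rot: [[-0.961, 0.275, -0.001], [0.275, 0.961, 0.001], [0.002, 0.001, -1.0]]
contact_force: [0.1, 0.7, -0.8]
width: 1.0
gripper_force: 0.0
```

```bash
python3 -c "
from h import *
to(479,-246.4,-16.1,13)
d=bot.capture('side');print(lid('side','case_white',(479,-248),d=d)[1:4],lid('side','case_yellow',(436,207),d=d)[1:4])"
```

```text
t 32.1 pos [ 477.6 -245.5  123.3] yaw 164.0 shift [-0.0018 -0.0006  0.1103] spin 0.002
(477.82330322265625, -251.1336669921875, -15.851089477539062) (434.1082763671875, 206.59762573242188, 1.863563060760498)
```

Scaled: 0.11 m is 0.1833, 0.1 m is 0.1667.

drive_tool:
  rows:
    - {"hand":1,"xyz":[-0.0017,0,0.0417],"spin":0}
    - {"hand":1,"xyz":[-0.0017,0,0.0833],"spin":0}
    - {"hand":1,"xyz":[-0.0017,0,0.1333],"spin":0}
    - {"hand":1,"xyz":[-0.0017,0,0.1667],"spin":0}
    - {"hand":1,"xyz":[-0.0017,0,0.1833],"spin":0}

```text
time: 32.65
eef_pos: [478.7, -244.9, 12.5]
ee_rot: [[-0.962, 0.273, -0.001], [0.273, 0.962, 0.001], [0.002, 0.001, -1.0]]
contact_force: [-0.3, 0.8, 0.1]
width: 1.0
gripper_force: 0.0
```

drive_tool:
  rows:
    - {"hand":1,"xyz":[0,0,0],"spin":0}
    - {"hand":-1,"xyz":[0,0,0],"spin":0}
    - {"hand":-1,"xyz":[0,0,0],"spin":0}
    - {"hand":-1,"xyz":[0,0,0],"spin":0}
    - {"hand":-1,"xyz":[0,0,0],"spin":0}
  force: 30

```text
time: 33.15
eef_pos: [480.3, -247.1, 15.0]
ee_rot: [[-0.961, 0.275, 0.002], [0.275, 0.961, -0.001], [-0.003, -0.001, -1.0]]
contact_force: [0.5, 2.7, 6.1]
width: 0.697
gripper_force: 35.1
```

drive_tool:
  rows:
    - {"hand":-1,"xyz":[0,0,0],"spin":0}
    - {"hand":-1,"xyz":[0,0,0],"spin":0}
    - {"hand":-1,"xyz":[0,0,0],"spin":0}
    - {"hand":-1,"xyz":[0,0,0],"spin":0}

```text
time: 33.55
eef_pos: [480.3, -247.2, 15.0]
ee_rot: [[-0.961, 0.275, 0.002], [0.275, 0.961, -0.001], [-0.003, -0.001, -1.0]]
contact_force: [0.0, 2.3, 6.2]
width: 0.698
gripper_force: 35.1
```

Scaled: -0.104 m is -0.1733, -0.075 m is -0.125.

drive_tool:
  rows:
    - {"hand":-1,"xyz":[0,0,-0.0083],"spin":0}
    - {"hand":-1,"xyz":[0,0,-0.0333],"spin":0}
    - {"hand":-1,"xyz":[0,0,-0.075],"spin":0}
    - {"hand":-1,"xyz":[0,0,-0.125],"spin":0}
    - {"hand":-1,"xyz":[0,0,-0.1733],"spin":0}

```text
time: 34.05
eef_pos: [478.4, -246.2, 118.6]
ee_rot: [[-0.961, 0.275, -0.001], [0.275, 0.961, 0.001], [0.001, 0.0, -1.0]]
contact_force: [0.8, -0.5, -5.9]
width: 0.696
gripper_force: 35.0
```

drive_tool:
  rows:
    - {"hand":-1,"xyz":[-0.005,0.01,0],"spin":0}
    - {"hand":-1,"xyz":[-0.02,0.0383,0],"spin":0}
    - {"hand":-1,"xyz":[-0.0417,0.0783,0],"spin":0}
    - {"hand":-1,"xyz":[-0.0667,0.1267,0],"spin":0}
    - {"hand":-1,"xyz":[-0.0917,0.175,0],"spin":0}

```text
time: 34.55
eef_pos: [560.5, -159.2, 115.7]
ee_rot: [[-0.961, 0.276, -0.002], [0.276, 0.961, 0.001], [0.003, 0.001, -1.0]]
contact_force: [0.7, -0.1, -7.1]
width: 0.7
gripper_force: 35.8
```

Scaled: 0.128 m is 0.2133, 0.112 m is 0.1867.

drive_tool:
  rows:
    - {"hand":-1,"xyz":[-0.025,0.0483,0],"spin":0}
    - {"hand":-1,"xyz":[-0.05,0.0967,0],"spin":0}
    - {"hand":-1,"xyz":[-0.075,0.145,0],"spin":0}
    - {"hand":-1,"xyz":[-0.0967,0.1867,0],"spin":0}
    - {"hand":-1,"xyz":[-0.1117,0.2133,0],"spin":0}

```text
time: 35.05
eef_pos: [660.4, -53.5, 115.1]
ee_rot: [[-0.962, 0.274, -0.003], [0.274, 0.962, 0.001], [0.003, 0.0, -1.0]]
contact_force: [0.4, 0.6, -5.8]
width: 0.699
gripper_force: 35.7
```

```bash
python3 -c "
from h import *
to(667,-49.5,-16,117);ft()"
```

```text
t 35.05 pos [660.4 -53.5 115.1] yaw 164.1 shift [-0.0052  0.0056 -0.0019] spin 0.002
t 35.05 F [-0.18  0.7   5.84] M tool [ 0.012 -0.069 -0.041] grip 35.7 w 0.699 pos [660.4 -53.5 115.1]
```

Scaled: -0.003 m is -0.005, -0.002 m is -0.0033.

drive_tool:
  rows:
    - {"hand":-1,"xyz":[-0.0017,0.0017,-0.0017],"spin":0}
    - {"hand":-1,"xyz":[-0.005,0.0033,-0.0033],"spin":0}
    - {"hand":-1,"xyz":[-0.005,0.0033,-0.0033],"spin":0}
    - {"hand":-1,"xyz":[-0.005,0.0033,-0.0033],"spin":0}
    - {"hand":-1,"xyz":[-0.005,0.0033,-0.0033],"spin":0}

```text
time: 35.55
eef_pos: [663.5, -55.8, 119.2]
ee_rot: [[-0.961, 0.276, -0.0], [0.276, 0.961, 0.0], [0.0, -0.0, -1.0]]
contact_force: [0.2, -0.4, -6.0]
width: 0.699
gripper_force: 36.0
```

drive_tool:
  rows:
    - {"hand":-1,"xyz":[0,0,0],"spin":0}
    - {"hand":-1,"xyz":[0,0,0],"spin":0}
    - {"hand":-1,"xyz":[0,0,0],"spin":0}
    - {"hand":-1,"xyz":[0,0,0],"spin":0}
    - {"hand":-1,"xyz":[0,0,0],"spin":0}

```text
time: 36.05
eef_pos: [664.0, -55.1, 119.4]
ee_rot: [[-0.961, 0.275, -0.0], [0.275, 0.961, -0.0], [-0.0, -0.0, -1.0]]
contact_force: [0.2, 0.3, -6.8]
width: 0.699
gripper_force: 36.0
```

drive_tool:
  rows:
    - {"hand":-1,"xyz":[0,0,0],"spin":0}
    - {"hand":-1,"xyz":[0,0,0],"spin":0}
    - {"hand":-1,"xyz":[0,0,0],"spin":0}
    - {"hand":-1,"xyz":[0,0,0],"spin":0}
    - {"hand":-1,"xyz":[0,0,0],"spin":0}

```text
time: 36.55
eef_pos: [664.0, -55.0, 119.3]
ee_rot: [[-0.961, 0.275, -0.0], [0.275, 0.961, 0.0], [0.0, 0.0, -1.0]]
contact_force: [-0.2, 0.7, -6.4]
width: 0.698
gripper_force: 36.0
```

```bash
python3 -c "
from h import *
to(667,-49.5,-16,118);avg(5)
d=bot.capture('side');cv2.imwrite('pics/side5.png',d['img'][:,:,::-1])
print(lid('side','case_red',(436,-7),d=d)[1:4],lid('side','case_yellow',(436,207),d=d)[1:4])"
```

```text
t 36.55 pos [664.  -55.  119.3] yaw 164.0 shift [-0.0014  0.0062  0.0013] spin 0.0
t 36.8 F [-0.15  0.19  6.05] M [-0.002 -0.014  0.003] My [ 0.02 -0.05  0.03 -0.04 -0.03] pos [664.  -55.1 119.3] grip 36.0
(435.7688903808594, -7.717029571533203, 10.351737976074219) (434.32891845703125, 206.50399780273438, 1.1254578828811646)
```

View pics/side5.png

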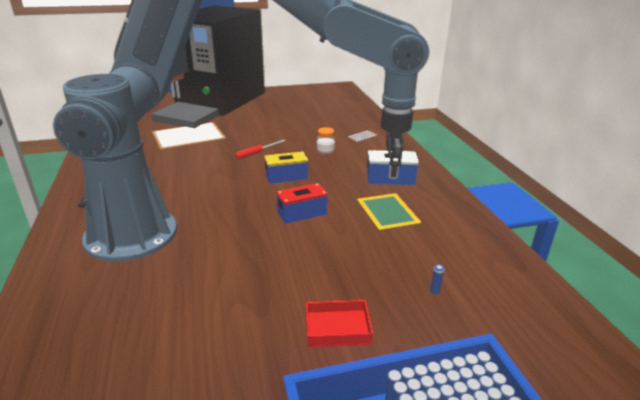

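The white housing hangs upright at (392,167), above the mat at (389,210). Red (302,203) and yellow (287,167) are in their places and the bystanders haven't moved. I'll make a small 6 mm gentle centring move, then hand in.

Scaled: 0.006 m is 0.01, 0.003 m is 0.005.

drive_tool:
  rows:
    - {"hand":-1,"xyz":[0,0.0017,0],"spin":0}
    - {"hand":-1,"xyz":[-0.0017,0.005,0],"spin":0}
    - {"hand":-1,"xyz":[-0.0017,0.0083,0.0017],"spin":0}
    - {"hand":-1,"xyz":[-0.0017,0.01,0.0017],"spin":0}
    - {"hand":-1,"xyz":[-0.0017,0.01,0.0017],"spin":0}

```text
time: 37.35
eef_pos: [666.5, -49.3, 118.2]
ee_rot: [[-0.961, 0.275, -0.0], [0.275, 0.961, 0.0], [0.0, 0.0, -1.0]]
contact_force: [0.2, 0.2, -6.2]
width: 0.699
gripper_force: 36.0
```

drive_tool:
  rows:
    - {"hand":-1,"xyz":[0,0,0],"spin":0}
    - {"hand":-1,"xyz":[0,0,0],"spin":0}
    - {"hand":-1,"xyz":[0,0,0],"spin":0}
    - {"hand":-1,"xyz":[0,0,0],"spin":0}
    - {"hand":-1,"xyz":[0,0,0],"spin":0}

```text
time: 37.85
eef_pos: [666.6, -49.6, 118.4]
ee_rot: [[-0.961, 0.275, 0.0], [0.275, 0.961, -0.0], [-0.0, -0.0, -1.0]]
contact_force: [0.8, 0.2, -5.6]
width: 0.697
gripper_force: 36.0
```

drive_tool:
  rows:
    - {"hand":-1,"xyz":[0,0,0],"spin":0}
    - {"hand":-1,"xyz":[0,0,0],"spin":0}
    - {"hand":-1,"xyz":[0,0,0],"spin":0}
    - {"hand":-1,"xyz":[0,0,0],"spin":0}
    - {"hand":-1,"xyz":[0,0,0],"spin":0}

```text
time: 38.35
eef_pos: [666.6, -49.6, 118.3]
ee_rot: [[-0.961, 0.275, -0.0], [0.275, 0.961, 0.0], [0.0, -0.0, -1.0]]
contact_force: [0.3, -0.4, -5.9]
width: 0.701
gripper_force: 36.0
```

```bash
python3 -c "
from h import *
to(667,-49.5,-16,118);ft();print(bot.finish_job())"
```

```text
t 38.35 pos [666.6 -49.6 118.3] yaw 164.0 shift [-0.0004  0.0002  0.0003] spin 0.0
t 38.35 F [-0.37 -0.35  5.9 ] M tool [ 0.025 -0.036  0.01 ] grip 36.0 w 0.701 pos [666.6 -49.6 118.3]
the job is handed in; nothing more can be done
None
```

The white-lidded housing is the one that rattles: the job is handed in at 38.4 s with it held still and upright about 10 cm above the mat, red and yellow back in their places (its grip crept to 45 N during the shake, above the 40 N you gave; 36 N at hand-in).

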